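# Zero a nougat slicer's feed plate with a straightedge

### The job

The nougat slicer's feed plate sits below its blade table and has to be zeroed. Lay the straightedge along the slicer, spanning the seam with the longer part on the feed plate, let go, and press it down lightly, first on its feed-plate end, then on its blade-table end, to feel how it rocks; then slide the plate by its handle along its inclined slots until it is level with the table, proving it with the same two light presses in the same order: the straightedge must lie flat and not rock under either. Leave it lying flat across the seam, and do not disturb the other goods.

Things in the scene. Friction and masses are not known exactly. Their poses are not given: they have to be found in the camera images.
- slicer: Grey bench slicer, 126 mm wide (its x), 412 mm long (its y), fixed to the counter. Origin on the counter under the blade table's seam edge; x points to the guide fence at its back (x = 58 to 63 mm, top 73 mm up), y to the blade table, z up. Bed y = -312 to 100 mm; cheeks 44 mm up
- blade_table (a point): Middle of the fixed blade table's flat metal top, 55 mm above the counter: y = 0 to 97 mm of the slicer, 106 mm wide. If the plate is lower, a straightedge over the seam pressed on the table end lies flat on the table; if higher, it then tilts down to the table about the plate's seam edge
- over_plate (a point): Fixed point 55 mm above the counter (the table top's height) over the feed plate: grooved, level, 105 mm wide, 185 long, reaching from 2 to 30 mm off the table's edge to the handle; starts 1.5 to 9 mm lower than the table. A straightedge pressed on the plate end tilts down to a low plate about the table's seam edge, lies flat on a high one
- handle (a point): Middle of the upright black handle of the feed plate's carriage, 55 mm above the counter at first. Handle 36 mm wide (slicer's x), 14 thick (y), top 15 mm above this point, 27 mm tall. It slides on inclined slots: 3 mm along the slicer's y (to the table) lifts handle and plate 1 mm. Travel about 30 mm. Stiff (about 12 N), stays put, holds 30 N. Its place does not tell the level
- straightedge: Straightedge: metal bar 260 mm long (its x), 24 wide (y), 10 thick (z), 0.15 to 0.3 kg, lying on the counter at the right. Origin at the middle of its underside. On the slicer its middle belongs 8 to 90 mm (lay it at 55) to the feed-plate side of the table's seam edge, within 40 mm of the slicer's middle line, parallel to it within 0.15 rad, either way round. The moving plate may drag it 25 mm
- nougat_bar: wrapped nougat bar 28x100x20 mm, at the left; leave alone
- ribbon_spool: green ribbon spool 63x71x22 mm, in front of the slicer; leave alone
- tape: roll of brown tape 93x91x48 mm, at the right; leave alone

How it is judged:
On the way, in this order (a step that is already met when the one before it is completed fails the run):
1. the straightedge lies across the seam on the slicer, let go (x of straightedge in the frame of slicer between -0.04 and 0.04 m and y of straightedge in the frame of slicer between -0.09 and -0.008 m and angle between the x axis of straightedge and the y axis of slicer, either way round below 0.15 rad and z of straightedge in the frame of slicer between 0.045 and 0.06 m and contact force between the fingers and straightedge below 0.1 N and contact force between straightedge and slicer above 0.5 N), for 0.2 s.
2. its feed-plate end is pressed (over 3 N), and it is felt to tilt down into the step (x of straightedge in the frame of slicer between -0.04 and 0.04 m and y of straightedge in the frame of slicer between -0.09 and -0.008 m and angle between the x axis of straightedge and the y axis of slicer, either way round below 0.15 rad and contact force between the fingers and straightedge above 3 N and contact force between straightedge and slicer above 5 N and y of the grasp point in the frame of slicer below -0.1 m and angle between straightedge's own z axis and vertical above 0.0075 rad), for 0.15 s.
3. its blade-table end is pressed (over 3 N), and it rocks over onto the table (x of straightedge in the frame of slicer between -0.04 and 0.04 m and y of straightedge in the frame of slicer between -0.09 and -0.008 m and angle between the x axis of straightedge and the y axis of slicer, either way round below 0.15 rad and contact force between the fingers and straightedge above 3 N and contact force between straightedge and slicer above 5 N and y of the grasp point in the frame of slicer above 0.025 m and angle between straightedge's own z axis and vertical below 0.0065 rad), for 0.15 s.
4. after the plate is set: the feed-plate end is pressed and the straightedge stays flat (within 0.37 degrees) (x of straightedge in the frame of slicer between -0.04 and 0.04 m and y of straightedge in the frame of slicer between -0.09 and -0.008 m and angle between the x axis of straightedge and the y axis of slicer, either way round below 0.15 rad and contact force between the fingers and straightedge above 3 N and contact force between straightedge and slicer above 5 N and y of the grasp point in the frame of slicer below -0.1 m and angle between straightedge's own z axis and vertical below 0.0065 rad), for 0.15 s.
5. the blade-table end is pressed and the straightedge stays flat (within 0.37 degrees) (all of step 3 and z of straightedge in the frame of slicer between 0.0538 and 0.0562 m), for 0.15 s.
At the end, for the whole second after the job is handed in: The straightedge lies released and at rest across the seam, its middle 8 to 90 mm on the feed-plate side and within 40 mm of the middle line, parallel to the slicer within 0.15 rad, level within 0.37 degrees, its underside within 0.8 mm of the blade table's height: plate and table are level (x of straightedge in the frame of slicer between -0.04 and 0.04 m and y of straightedge in the frame of slicer between -0.09 and -0.008 m and angle between the x axis of straightedge and the y axis of slicer, either way round below 0.15 rad and angle between straightedge's own z axis and vertical below 0.0065 rad and z of straightedge in the frame of slicer between 0.0542 and 0.0558 m and contact force between the fingers and straightedge below 0.1 N and linear speed of straightedge below 0.01 m/s); the robot touches nothing.
It fails at once if an end of the straightedge is pressed onto the slicer with more than 30 N (contact force between straightedge and slicer above 30 N and contact force between the fingers and straightedge above 3 N and (y of the grasp point in the frame of slicer below -0.1 m or y of the grasp point in the frame of slicer above 0.025 m)).
It fails at once if the straightedge is dropped or slammed onto the slicer (more than 80 N) (contact force between straightedge and slicer above 80 N).
It fails at once if another thing on the counter is moved more than 15 mm (distance of any of nougat_bar, ribbon_spool, tape from where it was at the start of the episode above 0.015 m).
It also fails if it takes over 72 s, if anything falls off the work surface, if the arm or the gripper's body presses on something with over 40 N, if the wrist force passes 120 N, or if a joint passes its speed limit or range.

### The arm

A 7-joint arm with a two-finger parallel gripper is mounted at the origin on a cart in front of the work surface, level with it; the furniture and walls round the work are solid. World frame = base frame: x ahead of the robot, y to its left, z up, the work surface at z = 0. Lengths are in m, angles in rad, forces in N, time in s.
With the tool pointing down it reaches from about 0.425 to 0.875 m from the base axis. Payload 4.7 kg.
Tool frame: the origin (TCP) lies between the finger pads; the fingertips stand 14 mm ahead of it and the grasp point (between the pads) lies 5 mm behind it; z points along the fingers, y is the line along which they close (so a half turn about z gives the same grasp; the last joint's range is limited). The gripper opens to 87 mm and grips with 3 to 60 N. Pads are 19 mm wide; open, the fingers measure 117 mm over their backs; the gripper's body (75 mm by 190 mm) begins 51 mm behind the grasp point.
Start: joints at [-1.144, 0.321, -0.07, 1.45, 0.023, 1.371, -0.057], TCP at [0.261, 0.595, 0.237] pointing down, gripper open.
Joint ranges: [-2.86, 2.86], [-0.3, 2.09], [-1.38, 1.24], [0.06, 2.45], [-1.56, 4.7], [0.09, 2.05], [-2.69, 2.69]. Speed limits (rad/s): [2.57, 2.57, 3.14, 3.14, 3.14, 3.14, 3.14].

### API

Orientations are given as a rotation vector (axis times angle).
In Python, from bench import ctrl gives the robot as it stands.
- The arm moves only by the tool step_arm, never from a script. Its argument "commands" is a list of rows, each an object with "travel": the shift along the tool's x, y, z in m, a list of three; "turn": the turn, a rotation vector about the tool's x, y, z in degrees, a list of three. A call has 1 to 5 rows; each row is the pose to reach, as a shift and turn from the pose commanded when the call began, along the tool's axes at that moment; what a row does not reach only later rows make up. A row lasts 1/10 s, in which the tool goes at most 50 mm and 8.59 degrees, less where a joint would pass 70% of its speed; a pose out of reach is approached as far as the arm can. A call with a gripper value outside its range is refused whole. "gripper" is the opening, from 0 (shut) to 1 (fully open), set as the call begins (left out, the last holds). The fingers move at their own pace and stop on an object; "force" is the grip in N (left out, the last holds). Time passes only in rows, so rows that repeat a pose let the fingers close. It gives the time, the measured TCP pose, the force, the opening and the grip force at its end, in the units of the state.
- ctrl.get_state(): the state, without advancing time (a new reading comes with each control period).
- ctrl.get_image(name): name is "side" or "top"; returns the picture (420x560x3 uint8, red, green, blue); there is no depth.
- ctrl.camera_model(name): a dict with "fx", "fy", "cx", "cy" (pixels), "R" (3x3) and "t" (3): a world point X has camera coordinates R X + t. Camera axes: x right, y down, z forward; pixel columns grow to the right and rows downward; lengths in m; the calibration is good to about 2 mm. A picture is of the moment at which its call begins. camera_model takes no time and is no camera call.
- ctrl.close_job(): hands the job in; it is judged then, once.
The state is a dict: "time": time; "joint_positions": joint angles; "qd": joint speeds; "joint_torque": joint torques, N m; "position": TCP position; "tool_rot": TCP orientation; "ft_force": force on the tool from outside, world axes, zero at the start; "torque": the same for the moment, N m; "grip_width": opening from 0.0 (shut) to 1.0 (fully open); "grip_force": force on a finger pad.
Only numpy, scipy, OpenCV 4.12 (cv2) and the standard library are available. Lean on these libraries where they do the work, as an engineer would, in place of code of your own. Each camera call takes 0.05 s, during which the arm holds its last target. There are 200 camera calls.

## Working session

There is one attempt and no reset: what is moved stays moved. The work goes in short steps, Python scripts to look and compute and a tool call to move; the robot and the scene stay as the last step left them, time stands still between calls to the robot, and variables do not carry over. Pictures are saved under pics/ and viewed, at most 12 in all, crops included, and the job is handed in when it is done.

Besides the shell and the picture viewer there is one more tool, called after "Call:" as name(argument=value, ...) on one line, values as JSON. step_arm: Moves the arm, as the interface text tells. Its arguments: {"type":"object","properties":{"commands":{"type":"array"},"gripper":{"type":"number"},"force":{"type":"number"}},"required":["commands"]}

```bash
ls; mkdir -p pics; cat > h.py <<'E'
import numpy as np, cv2
from bench import ctrl
from scipy.spatial.transform import Rotation as Ro
def snap(n,f):
    im=ctrl.get_image(n); cv2.imwrite(f'pics/{f}.png',im[:,:,::-1].copy()); return im
def px(n,u,v,z):
    c=ctrl.camera_model(n);R=np.array(c['R']);t=np.array(c['t'])
    d=R.T@np.array([(u-c['cx'])/c['fx'],(v-c['cy'])/c['fy'],1]);o=-R.T@t
    return o+d*(z-o[2])/d[2]
def proj(n,X):
    c=ctrl.camera_model(n);p=np.array(c['R'])@np.array(X)+c['t'];return (c['fx']*p[0]/p[2]+c['cx'],c['fy']*p[1]/p[2]+c['cy'])
E
python3 - <<'E'
from h import *
snap('top','t1');snap('side','s1')
s=ctrl.get_state();print(s)
for n in('top','side'):
    c=ctrl.camera_model(n);print(n,c['fx'],-np.array(c['R']).T@c['t'])
E
```

```text
pics
{'time': 0.1, 'joint_positions': array([-1.14390846,  0.32175827, -0.07012948,  1.45156179,  0.02264487,
        1.37080993, -0.05689812]), 'qd': array([-0.00089263, -0.00306893, -0.00018526, -0.00233421,  0.00096666,
        0.00066142,  0.00083683]), 'joint_torque': array([ 1.27597777e-04, -4.92570841e+01, -4.05653855e-01, -3.13397706e+01,
       -6.42997795e-02,  3.95713979e-02,  5.69843291e-05]), 'position': array([0.26059694, 0.59495026, 0.23556073]), 'tool_rot': array([-6.43638229e-01, -3.07471014e+00,  2.72298684e-03]), 'ft_force': array([0.12470844, 0.16188625, 0.76648812]), 'torque': array([-0.01210163, -0.02004928, -0.04626217]), 'grip_force': 0.0, 'grip_width': 0.9991273921794154}
top 386.68818132834167 [ 0.34928231 -0.033272    1.15950511]
side 469.41745359743726 [0.37038423 1.34839361 0.7210993 ]
```

View pics/t1.png

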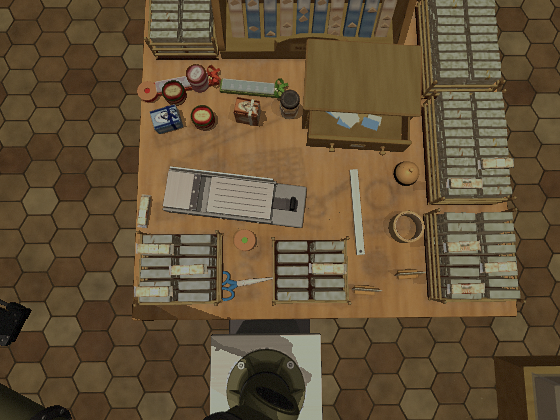

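View pics/s1.png

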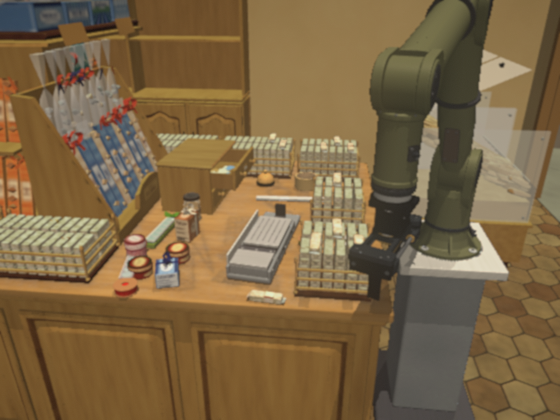

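The top view shows the slicer from (165,168) to (305,226), with its blade table at the left, the handle near (292,205) and the straightedge from (353,170) to (361,255). I'll zoom in to measure.

```bash
python3 - <<'E'
from h import *
im=cv2.imread('pics/t1.png')
cv2.imwrite('pics/t1c.png',cv2.resize(im[155:265,150:375],None,fx=3.5,fy=3.5,interpolation=cv2.INTER_CUBIC))
g=im[155:265,335:375].min(2)
m=(g>150).astype('uint8');n,l,st,c=cv2.connectedComponentsWithStats(m)
for i in range(1,n):
  if st[i][4]>60:
    ys,xs=np.where(l==i);pts=np.float32(np.c_[xs+335,ys+155]);r=cv2.minAreaRect(pts);print(st[i],r)
    P=[px('top',*p,.01) for p in cv2.boxPoints(r)];print(np.round(P,4));print(np.round(px('top',*r[0],.01),4))
for a in [(165,168),(305,187),(303,227),(165,212)]: print(np.round(px('top',*a,.044),3))
E
```

```text
[ 18  43  12  57 103] ((356.53997802734375, 225.77999877929688), (56.00286102294922, 7.071067810058594), 81.8698959350586)
[[ 0.5456 -0.2553  0.01  ]
 [ 0.5485 -0.2766  0.01  ]
 [ 0.3816 -0.2941  0.01  ]
 [ 0.3789 -0.2732  0.01  ]]
[ 0.4628 -0.2749  0.01  ]
[0.635 0.292 0.044]
[ 0.575 -0.12   0.044]
[ 0.457 -0.112  0.044]
[0.504 0.288 0.044]
```

View pics/t1c.png

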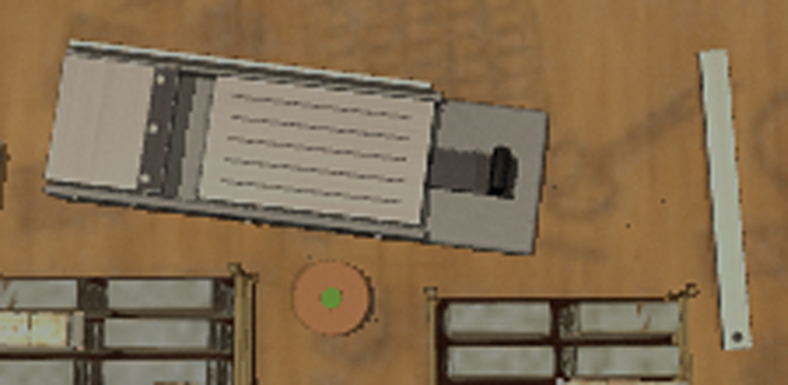

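The close crop shows the blade strip's seam edge at crop x of about 178 (top) to 160 (bottom). The plate runs from about x=210 to 435, the handle is at (503,172), and the straightedge corners are (700,51), (726,49), (751,347) and (724,349). Next I fit the poses from these.

```bash
python3 - <<'E'
from h import *
from scipy.optimize import least_squares
f=lambda p:np.array([150+(p[0]+.5)/3.5-.5,155+(p[1]+.5)/3.5-.5])
# slicer points x,y,z (z None = bed)
K=[(.053,.097,.055,(66,53)),(-.053,.097,.055,(47,188)),(.063,-.312,None,(549,112)),(-.063,-.312,None,(533,254)),(.063,.1,.073,(70,41))]
def W(q,x,y,z): c,s=np.cos(q[2]),np.sin(q[2]); return [q[0]+c*x-s*y,q[1]+s*x+c*y,z]
def r(q): return np.concatenate([np.array(proj('top',W(q,x,y,q[3] if z is None else z)))-f(p) for x,y,z,p in K])
s=least_squares(r,[.55,.18,-.1,.01],x_scale=[.1,.1,.1,.01]);q=s.x;print(np.round(q,4),np.round(s.fun,1))
inv=lambda p:((p[0]+.5-150)*3.5,(p[1]+.5-155)*3.5)
for n,P in dict(seamfar=(.05,0,.055),seamnear=(-.05,0,.055),feed_end=(0,-.215,.05)).items(): print(n,np.round(inv(proj('top',W(q,*P))),0))
def S(P): c,s_=np.cos(q[2]),np.sin(q[2]); d=P-np.array([q[0],q[1],0]); return np.array([c*d[0]+s_*d[1],-s_*d[0]+c*d[1],P[2]])
print('handle',[np.round(S(px('top',*f(p),.07)),4) for p in [(509,147),(507,195),(492,190),(516,170)]])
b=[px('top',*f(p),.01) for p in [(700,51),(726,49),(751,347),(724,349)]];print(np.round(b,4));m=np.mean(b,0)
d=(b[0]+b[1]-b[2]-b[3])/2;print('bar',m,np.hypot(*d[:2]),np.linalg.norm(b[0]-b[1]),np.degrees(np.arctan2(d[1],d[0])))
for p in [(430,300),(690,298)]: print('bin',px('top',*f(p),.06))
st=ctrl.get_state();print(np.round(Ro.from_rotvec(st['tool_rot']).as_matrix(),3))
E
```

```text
[ 0.5596  0.1863 -0.1137 -0.0156] [ 0.6  1.2  0.7 -1.6  0.5  0.5  1.2  0.2 -2.8 -0.3]
seamfar [184.  73.]
seamnear [168. 192.]
feed_end [434. 160.]
handle [array([ 0.0138, -0.2756,  0.07  ]), array([-0.0258, -0.2779,  0.07  ]), array([-0.023 , -0.2653,  0.07  ]), array([-0.0045, -0.2831,  0.07  ])]
[[ 0.6364 -0.2601  0.01  ]
 [ 0.638  -0.2829  0.01  ]
 [ 0.3793 -0.2947  0.01  ]
 [ 0.3778 -0.2717  0.01  ]]
bar [ 0.50789222 -0.27732446  0.01      ] 0.2589360962025182 0.022857845008859987 2.5897257806128624
bin [ 0.41827377 -0.02360867  0.06      ]
bin [ 0.41806907 -0.23509143  0.06      ]
[[-0.916  0.401 -0.001]
 [ 0.401  0.916 -0.002]
 [-0.    -0.002 -1.   ]]
```

Call:
step_arm(commands=[{"travel": [-0.038,-0.032,0],"turn": [0,0,0]},{"travel": [-0.076,-0.065,0],"turn": [0,0,0]},{"travel": [-0.114,-0.097,0],"turn": [0,0,0]},{"travel": [-0.152,-0.13,0],"turn": [0,0,0]},{"travel": [-0.19,-0.162,0],"turn": [0,0,0]}])

```text
time: 0.6
position: [0.3702, 0.3686, 0.2362]
tool_rot: [-0.644, -3.075, 0.0]
ft_force: [1.6, 0.4, 0.3]
grip_width: 0.998
grip_force: 0.0
```

```bash
cat >> h.py <<'E'
def go(x,y,z,yaw,tilt=0):
    "travel/turn to TCP world pos with tool y at yaw deg, tool down"
    s=ctrl.get_state();R=Ro.from_rotvec(s['tool_rot']);a=np.radians(yaw)
    ty=np.array([-0,0,0.])+[np.cos(a),np.sin(a),0];tz=np.array([0,0,-1.]);tx=np.cross(ty,tz)
    T=Ro.from_matrix(np.c_[tx,ty,tz]);
    print(np.round(s['time'],2),'travel',np.round(R.inv().apply(np.array([x,y,z])-s['position']),4),'turn',np.round(np.degrees((R.inv()*T).as_rotvec()),2))
Q=None
def W(x,y,z): 
    c,s=np.cos(Q[2]),np.sin(Q[2]); return [Q[0]+c*x-s*y,Q[1]+s*x+c*y,z]
E
python3 - <<'E'
from h import *
from scipy.optimize import least_squares
import h
f=lambda p:np.array([150+(p[0]+.5)/3.5-.5,155+(p[1]+.5)/3.5-.5])
K=[(.053,.097,.055,(66,53)),(-.053,.097,.055,(47,188)),(.063,-.312,.004,(549,112)),(-.063,-.312,.004,(533,254))]
def r(q): h.Q=q;return np.concatenate([np.array(proj('top',W(x,y,z)))-f(p) for x,y,z,p in K])
s=least_squares(r,[.55,.18,-.1],x_scale=.1);q=s.x;print(np.round(q,4),np.round(s.fun,1))
h.Q=q
inv=lambda p:((p[0]+.5-150)*3.5,(p[1]+.5-155)*3.5)
for n,P in dict(seamfar=(.05,0,.055),seamnear=(-.05,0,.055),feed_end=(0,-.215,.05)).items(): print(n,np.round(inv(proj('top',W(*P))),0))
go(.5,.1,.235,66.4)
E
```

```text
[ 0.5588  0.1891 -0.1175] [-0.3  1.4 -0.3 -1.5  0.1 -0.1  0.6  0.2]
seamfar [181.  74.]
seamnear [164. 193.]
feed_end [431. 162.]
0.6 travel [-0.2266 -0.194   0.0013] turn [-0.02 -0.01 -0.04]
```

Call:
step_arm(commands=[{"travel": [-0.038,-0.032,0],"turn": [0,0,0]},{"travel": [-0.076,-0.065,0],"turn": [0,0,0]},{"travel": [-0.114,-0.097,0],"turn": [0,0,0]},{"travel": [-0.152,-0.13,0],"turn": [0,0,0]},{"travel": [-0.19,-0.162,0],"turn": [0,0,0]}])

```text
time: 1.1
position: [0.4791, 0.1442, 0.2364]
tool_rot: [-0.644, -3.075, -0.0]
ft_force: [0.0, 0.8, 0.2]
grip_width: 1.002
grip_force: 0.0
```

Call:
step_arm(commands=[{"travel": [-0.037,-0.032,0],"turn": [0,0,0]},{"travel": [-0.055,-0.078,0],"turn": [0,0,0]},{"travel": [-0.073,-0.123,0],"turn": [0,0,0]},{"travel": [-0.091,-0.168,0],"turn": [0,0,0]},{"travel": [-0.109,-0.213,0],"turn": [0,0,0]}])

```text
time: 1.6
position: [0.4926, -0.0945, 0.2363]
tool_rot: [-0.644, -3.075, -0.001]
ft_force: [0.5, 0.9, -0.2]
grip_width: 1.001
grip_force: 0.0
```

```bash
sed -i 's/^Q=None/Q=np.array([.5588,.1891,-.1175])/' h.py; python3 -c "
from h import *
go(.508,-.277,.12,66.4);go(.508,-.277,.12,92.6)"
```

```text
1.6 travel [-0.0873 -0.1611  0.1163] turn [ 0.02 -0.01 -0.04]
1.6 travel [-0.0873 -0.1611  0.1163] turn [ 2.000e-02 -1.000e-02 -2.624e+01]
```

Call:
step_arm(commands=[{"travel": [-0.019,-0.035,0.025],"turn": [0,0,-5.2]},{"travel": [-0.037,-0.069,0.05],"turn": [0,0,-10.5]},{"travel": [-0.055,-0.102,0.074],"turn": [0,0,-15.7]},{"travel": [-0.073,-0.134,0.097],"turn": [0,0,-21]},{"travel": [-0.087,-0.161,0.116],"turn": [0,0,-26.2]}], gripper=0.65)

```text
time: 2.1
position: [0.5076, -0.2768, 0.1189]
tool_rot: [0.074, -3.139, 0.0]
ft_force: [-0.2, 0.8, 0.5]
grip_width: 0.681
grip_force: 0.0
```

```bash
python3 - <<'E'
from h import *
go(.508,-.277,.019,92.6)
im=snap('top','t2')
cv2.imwrite('pics/t2c.png',cv2.resize(im[160:270,310:430,::-1],None,fx=4,fy=4,interpolation=cv2.INTER_CUBIC))
E
```

```text
2.1 travel [-0.0005 -0.0002  0.0999] turn [-0.01 -0.08  0.11]
```

View pics/t2c.png

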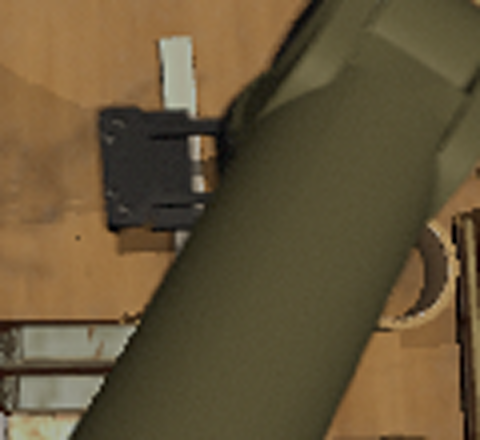

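The gripper sits over the bar's middle, with the bar emerging at crop (175,75) and clear ground on both sides. I descend and grip.

Call:
step_arm(commands=[{"travel": [0,0,0.04],"turn": [0,0,0]},{"travel": [0,0,0.07],"turn": [0,0,0]},{"travel": [0,0,0.09],"turn": [0,0,0]},{"travel": [0,0,0.1],"turn": [0,0,0]},{"travel": [0,0,0.101],"turn": [0,0,0]}])

```text
time: 2.65
position: [0.5075, -0.2743, 0.0183]
tool_rot: [0.07, -3.138, -0.001]
ft_force: [-0.6, 0.2, -0.5]
grip_width: 0.648
grip_force: 0.0
```

Call:
step_arm(commands=[{"travel": [0,0,0],"turn": [0,0,0]},{"travel": [0,0,0],"turn": [0,0,0]},{"travel": [0,0,0],"turn": [0,0,0]},{"travel": [0,0,0],"turn": [0,0,0]},{"travel": [0,0,0],"turn": [0,0,0]}], gripper=0.1, force=35)

```text
time: 3.15
position: [0.5088, -0.2753, 0.0201]
tool_rot: [-0.07, 3.14, -0.001]
ft_force: [0.3, -1.2, 0.9]
grip_width: 0.284
grip_force: 0.6
```

Call:
step_arm(commands=[{"travel": [0,0,0],"turn": [0,0,0]},{"travel": [0,0,0],"turn": [0,0,0]},{"travel": [0,0,0],"turn": [0,0,0]}])

```text
time: 3.45
position: [0.5088, -0.2753, 0.0201]
tool_rot: [-0.07, 3.14, -0.001]
ft_force: [-0.8, -0.0, 3.8]
grip_width: 0.27
grip_force: 35.0
```

Call:
step_arm(commands=[{"travel": [0,0,-0.02],"turn": [0,0,0]},{"travel": [0,0,-0.05],"turn": [0,0,0]},{"travel": [0,0,-0.09],"turn": [0,0,0]},{"travel": [0,0,-0.12],"turn": [0,0,0]},{"travel": [0,0,-0.12],"turn": [0,0,0]}])

```text
time: 3.95
position: [0.5106, -0.2762, 0.1433]
tool_rot: [-0.07, 3.134, -0.003]
ft_force: [0.6, -0.5, -2.4]
grip_width: 0.266
grip_force: 35.0
```

```bash
python3 - <<'E'
from h import *
snap('side','s2')
for dy in (-.055,):
  p=W(0,dy,.15);print(p);go(*p,-6.73)
  go(*p,180-6.73)
print(ctrl.get_state()['joint_positions'])
E
```

```text
[np.float64(0.5523523602198651), np.float64(0.1344792352555768), 0.15]
4.0 travel [-0.0614  0.4074 -0.0093] turn [ 0.12  0.15 99.29]
4.0 travel [-0.0614  0.4074 -0.0093] turn [ -0.14   0.12 -80.71]
[-0.12897455  0.27240902  0.6754389   1.77655747 -0.18629341  1.15414364
  2.21931227]
```

View pics/s2.png

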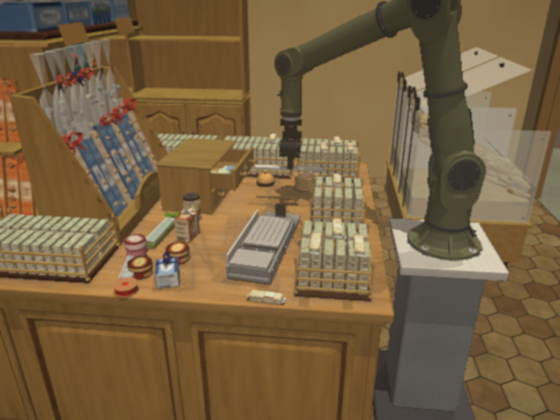

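Side view: the bar is held level in the gripper above the counter at (290,168), and nothing else moved. Next I raise, turn and carry it over the slicer.

Call:
step_arm(commands=[{"travel": [0,0,-0.04],"turn": [0,0,6]},{"travel": [-0.01,0.03,-0.06],"turn": [0,0,14.5]},{"travel": [-0.02,0.07,-0.06],"turn": [0,0,23]},{"travel": [-0.03,0.11,-0.06],"turn": [0,0,31.5]},{"travel": [-0.04,0.15,-0.06],"turn": [0,0,40]}])

```text
time: 4.5
position: [0.5399, -0.1245, 0.1971]
tool_rot: [-0.979, -2.981, 0.001]
ft_force: [0.8, 0.7, -2.0]
grip_width: 0.265
grip_force: 35.0
```

```bash
python3 -c "
from h import *
go(*W(0,-.055,.15),-6.73);print(ctrl.get_state()['joint_positions'])"
```

```text
4.5 travel [0.1433 0.216  0.0472] turn [-0.2  -0.12 60.37]
[-0.43242906  0.16079186  0.67827951  1.765084   -0.10537948  1.25643505
  1.20880498]
```

Call:
step_arm(commands=[{"travel": [0.025,0.037,0],"turn": [0,0,8]},{"travel": [0.05,0.074,0],"turn": [0,0,16]},{"travel": [0.075,0.111,0],"turn": [0,0,24]},{"travel": [0.1,0.148,0],"turn": [0,0,32]},{"travel": [0.125,0.185,0],"turn": [0,0,40]}])

```text
time: 5.0
position: [0.5471, 0.0961, 0.197]
tool_rot: [-1.922, -2.482, 0.005]
ft_force: [1.1, 0.9, -1.4]
grip_width: 0.268
grip_force: 35.0
```

```bash
python3 -c "
from h import *
go(*W(0,-.055,.105),-6.73)"
```

```text
5.0 travel [0.0358 0.0151 0.0919] turn [-0.23  0.05 21.2 ]
```

Call:
step_arm(commands=[{"travel": [0.012,0.005,0.02],"turn": [0,0,7]},{"travel": [0.024,0.01,0.04],"turn": [0,0,14.2]},{"travel": [0.036,0.015,0.06],"turn": [-0.2,0,21.2]},{"travel": [0.036,0.015,0.08],"turn": [-0.2,0,21.2]},{"travel": [0.036,0.015,0.092],"turn": [-0.2,0,21.2]}])

```text
time: 5.5
position: [0.5513, 0.1331, 0.1033]
tool_rot: [-2.34, -2.096, 0.006]
ft_force: [0.5, -1.2, -2.7]
grip_width: 0.263
grip_force: 35.0
```

```bash
python3 - <<'E'
from h import *
go(*W(0,-.055,.074),-6.73)
a=snap('top','t3');b=snap('side','s3')
A=cv2.resize(a[150:260,150:340,::-1],None,fx=3,fy=3,interpolation=cv2.INTER_CUBIC)
B=cv2.resize(b[190:300,210:320,::-1],None,fx=2,fy=2,interpolation=cv2.INTER_CUBIC)
C=np.zeros((A.shape[0],A.shape[1]+B.shape[1],3),'uint8');C[:,:A.shape[1]]=A;C[:B.shape[0],A.shape[1]:]=B
cv2.imwrite('pics/c3.png',C)
E
```

```text
5.5 travel [0.0016 0.001  0.0293] turn [-0.15  0.16  0.42]
```

View pics/c3.png

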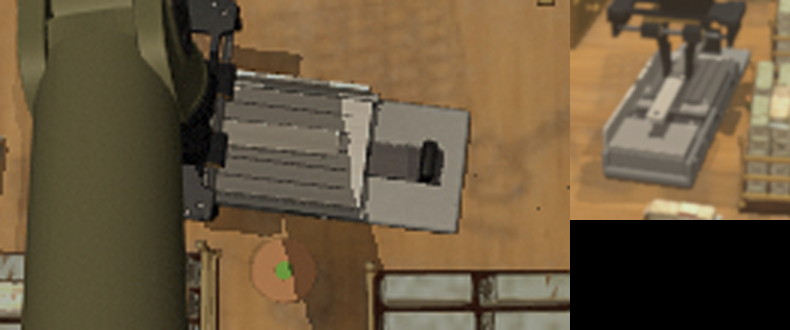

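The bar is centred on the slicer and parallel to it, its feed end at (345,145) on the plate. I lower it with the grip eased so it can pivot onto the step.

Call:
step_arm(commands=[{"travel": [0.001,0.001,0.01],"turn": [0,0,0.4]},{"travel": [0.001,0.001,0.018],"turn": [0,0,0.4]},{"travel": [0.001,0.001,0.024],"turn": [0,0,0.4]},{"travel": [0.001,0.001,0.025],"turn": [0,0,0.4]}])

```text
time: 6.0
position: [0.5549, 0.1338, 0.0819]
tool_rot: [2.348, 2.085, 0.003]
ft_force: [0.1, -0.1, -1.4]
grip_width: 0.27
grip_force: 35.0
```

Call:
step_arm(commands=[{"travel": [0,0,0.001],"turn": [0,0,0]},{"travel": [0,0,0.002],"turn": [0,0,0]},{"travel": [0,0,0.003],"turn": [0,0,0]}], force=8)

```text
time: 6.3
position: [0.5557, 0.1342, 0.0799]
tool_rot: [2.347, 2.084, 0.006]
ft_force: [-0.1, -1.6, -2.4]
grip_width: 0.274
grip_force: 8.0
```

Call:
step_arm(commands=[{"travel": [0,0,0.001],"turn": [0,0,0]},{"travel": [0,0,0.002],"turn": [0,0,0]},{"travel": [0,0,0.002],"turn": [0,0,0]}])

```text
time: 6.6
position: [0.5553, 0.1341, 0.0775]
tool_rot: [2.347, 2.085, 0.004]
ft_force: [-0.4, 0.8, -2.1]
grip_width: 0.273
grip_force: 8.0
```

Call:
step_arm(commands=[{"travel": [0,0,0.001],"turn": [0,0,0]},{"travel": [0,0,0.002],"turn": [0,0,0]},{"travel": [0,0,0.002],"turn": [0,0,0]}])

```text
time: 6.9
position: [0.5553, 0.134, 0.0754]
tool_rot: [2.348, 2.085, 0.004]
ft_force: [0.0, -0.7, -2.2]
grip_width: 0.271
grip_force: 8.0
```

Call:
step_arm(commands=[{"travel": [0,0,0.001],"turn": [0,0,0]},{"travel": [0,0,0.001],"turn": [0,0,0]}])

```text
time: 7.1
position: [0.5554, 0.134, 0.0746]
tool_rot: [2.348, 2.084, 0.005]
ft_force: [-0.4, 0.3, -1.8]
grip_width: 0.27
grip_force: 8.0
```

Call:
step_arm(commands=[{"travel": [0,0,0.001],"turn": [0,0,0]},{"travel": [0,0,0.001],"turn": [0,0,0]}])

```text
time: 7.3
position: [0.5555, 0.134, 0.0736]
tool_rot: [2.348, 2.084, 0.005]
ft_force: [0.2, 0.1, -0.5]
grip_width: 0.273
grip_force: 8.0
```

Call:
step_arm(commands=[{"travel": [0,0,0.001],"turn": [0,0,0]},{"travel": [0,0,0.001],"turn": [0,0,0]}])

```text
time: 7.5
position: [0.5556, 0.134, 0.0735]
tool_rot: [2.348, 2.085, 0.005]
ft_force: [-3.5, -0.6, 5.2]
grip_width: 0.272
grip_force: 8.0
```

Call:
step_arm(commands=[{"travel": [0,0,0],"turn": [0,0,0]},{"travel": [0,0,0.0005],"turn": [0,0,0]},{"travel": [0,0,0.001],"turn": [0,0,0]}], force=3)

```text
time: 7.8
position: [0.5556, 0.1343, 0.0719]
tool_rot: [2.347, 2.085, 0.006]
ft_force: [-2.0, -1.1, 3.1]
grip_width: 0.277
grip_force: 3.0
```

Call:
step_arm(commands=[{"travel": [0,0,0],"turn": [0,0,0]},{"travel": [0,0,0],"turn": [0,0,0]},{"travel": [0,0,0],"turn": [0,0,0]},{"travel": [0,0,0],"turn": [0,0,0]}], gripper=0.6)

```text
time: 8.2
position: [0.5554, 0.134, 0.0714]
tool_rot: [2.347, 2.084, 0.004]
ft_force: [0.2, -0.0, 0.2]
grip_width: 0.54
grip_force: 0.0
```

Call:
step_arm(commands=[{"travel": [0,0,-0.02],"turn": [0,0,0]},{"travel": [0,0,-0.04],"turn": [0,0,0]},{"travel": [-0.03,0,-0.04],"turn": [0,0,0]},{"travel": [-0.065,-0.002,-0.04],"turn": [0,0,0]},{"travel": [-0.095,-0.003,-0.04],"turn": [0,0,0]}])

```text
time: 8.7
position: [0.5408, 0.0385, 0.1117]
tool_rot: [2.347, 2.084, 0.005]
ft_force: [0.9, -0.4, 0.2]
grip_width: 0.603
grip_force: 0.0
```

Call:
step_arm(commands=[{"travel": [0,0,0],"turn": [0,0,0]},{"travel": [0,0,0],"turn": [0,0,0]},{"travel": [0,0,0.008],"turn": [0,0,0]},{"travel": [0,0,0.016],"turn": [0,0,0]},{"travel": [0,0,0.024],"turn": [0,0,0]}], gripper=0)

```text
time: 9.2
position: [0.5408, 0.0412, 0.0863]
tool_rot: [2.346, 2.087, 0.003]
ft_force: [0.2, 0.1, -0.4]
grip_width: 0.234
grip_force: 0.0
```

```bash
python3 - <<'E'
from h import *
go(*W(0,-.15,.08),-6.73)
a=snap('top','t4');b=snap('side','s4')
A=cv2.resize(a[150:260,150:340,::-1],None,fx=3,fy=3,interpolation=cv2.INTER_CUBIC)
B=cv2.resize(b[190:300,210:320,::-1],None,fx=2,fy=2,interpolation=cv2.INTER_CUBIC)
C=np.zeros((A.shape[0],A.shape[1]+B.shape[1],3),'uint8');C[:,:A.shape[1]]=A;C[:B.shape[0],A.shape[1]:]=B
cv2.imwrite('pics/c4.png',C)
E
```

```text
9.2 travel [-0.001   0.0005  0.0063] turn [ 0.15 -0.02  0.05]
```

View pics/c4.png

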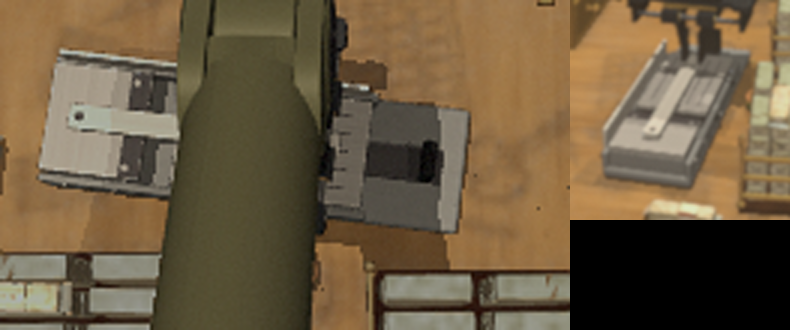

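The bar lies across the seam, its table end at (67,117) and level with the slicer's middle line. Next is a light press on the feed end.

Call:
step_arm(commands=[{"travel": [-0.001,0,0.002],"turn": [0,0,0]},{"travel": [-0.001,0,0.004],"turn": [0,0,0]},{"travel": [-0.001,0,0.006],"turn": [0,0,0]},{"travel": [-0.001,0,0.006],"turn": [0,0,0]}])

```text
time: 9.7
position: [0.541, 0.0391, 0.0814]
tool_rot: [2.348, 2.085, 0.004]
ft_force: [-0.0, -0.2, -1.0]
grip_width: 0.008
grip_force: 0.0
```

Call:
step_arm(commands=[{"travel": [0,0,0.001],"turn": [0,0,0]},{"travel": [0,0,0.002],"turn": [0,0,0]},{"travel": [0,0,0.002],"turn": [0,0,0]}])

```text
time: 10.0
position: [0.541, 0.0391, 0.0795]
tool_rot: [2.348, 2.085, 0.004]
ft_force: [0.3, 0.8, -0.3]
grip_width: 0.005
grip_force: 0.0
```

Call:
step_arm(commands=[{"travel": [0,0,0.001],"turn": [0,0,0]},{"travel": [0,0,0.001],"turn": [0,0,0]}])

```text
time: 10.2
position: [0.541, 0.0391, 0.0784]
tool_rot: [2.348, 2.085, 0.004]
ft_force: [-1.0, -0.0, 0.5]
grip_width: 0.002
grip_force: 0.0
```

Call:
step_arm(commands=[{"travel": [0,0,0.001],"turn": [0,0,0]},{"travel": [0,0,0.002],"turn": [0,0,0]},{"travel": [0,0,0.002],"turn": [0,0,0]}])

```text
time: 10.5
position: [0.5409, 0.0391, 0.0763]
tool_rot: [2.348, 2.085, 0.004]
ft_force: [0.2, -0.6, 0.3]
grip_width: 0.007
grip_force: 0.0
```

Call:
step_arm(commands=[{"travel": [0,0,0.001],"turn": [0,0,0]},{"travel": [0,0,0.001],"turn": [0,0,0]}])

```text
time: 10.7
position: [0.5411, 0.0391, 0.0756]
tool_rot: [2.348, 2.084, 0.005]
ft_force: [0.3, 0.1, 1.3]
grip_width: 0.009
grip_force: 0.2
```

Call:
step_arm(commands=[{"travel": [0,0,0.001],"turn": [0,0,0]},{"travel": [0,0,0.001],"turn": [0,0,0]}])

```text
time: 10.9
position: [0.5412, 0.0391, 0.0753]
tool_rot: [2.348, 2.085, 0.005]
ft_force: [-1.6, 0.5, 7.0]
grip_width: 0.005
grip_force: 3.4
```

Call:
step_arm(commands=[{"travel": [0,0,0.0002],"turn": [0,0,0]},{"travel": [0,0,0.0002],"turn": [0,0,0]},{"travel": [0,0,0.0002],"turn": [0,0,0]}])

```text
time: 11.2
position: [0.5412, 0.0391, 0.0753]
tool_rot: [2.348, 2.085, 0.005]
ft_force: [-2.8, 0.2, 7.8]
grip_width: 0.006
grip_force: 4.0
```

Call:
step_arm(commands=[{"travel": [0,0,0],"turn": [0,0,0]},{"travel": [0,0,0],"turn": [0,0,0]}])

```text
time: 11.4
position: [0.5412, 0.0391, 0.0753]
tool_rot: [2.348, 2.085, 0.005]
ft_force: [-2.7, -0.2, 7.9]
grip_width: 0.01
grip_force: 4.0
```

Call:
step_arm(commands=[{"travel": [0,0,-0.015],"turn": [0,0,0]},{"travel": [0.05,0,-0.025],"turn": [0,0,0]},{"travel": [0.1,0,-0.025],"turn": [0,0,0]},{"travel": [0.15,0,-0.025],"turn": [0,0,0]},{"travel": [0.195,0,-0.025],"turn": [0,0,0]}])

```text
time: 11.9
position: [0.5643, 0.2356, 0.1005]
tool_rot: [2.347, 2.086, 0.007]
ft_force: [0.4, -0.2, -0.0]
grip_width: 0.009
grip_force: 0.0
```

```bash
python3 - <<'E'
from h import *
go(*W(0,.05,.085),-6.73)
E
```

```text
11.9 travel [ 0.0032 -0.      0.0155] turn [ 0.26 -0.12 -0.02]
```

Call:
step_arm(commands=[{"travel": [0.003,0,0.006],"turn": [0.2,0,0]},{"travel": [0.003,0,0.012],"turn": [0.2,0,0]},{"travel": [0.003,0,0.016],"turn": [0.2,0,0]},{"travel": [0.003,0,0.018],"turn": [0.2,0,0]}])

```text
time: 12.3
position: [0.5645, 0.2332, 0.0811]
tool_rot: [2.352, 2.082, -0.001]
ft_force: [-0.1, -0.9, -0.1]
grip_width: 0.006
grip_force: 0.0
```

Call:
step_arm(commands=[{"travel": [0,0,0.001],"turn": [0,0,0]},{"travel": [0,0,0.001],"turn": [0,0,0]}])

```text
time: 12.5
position: [0.5649, 0.2341, 0.0809]
tool_rot: [2.351, 2.083, 0.001]
ft_force: [0.4, -0.5, 0.0]
grip_width: 0.008
grip_force: 0.1
```

Call:
step_arm(commands=[{"travel": [0,0,0.001],"turn": [0,0,0]},{"travel": [0,0,0.001],"turn": [0,0,0]}])

```text
time: 12.7
position: [0.5649, 0.2351, 0.0799]
tool_rot: [2.35, 2.085, 0.002]
ft_force: [0.0, -1.4, 3.2]
grip_width: 0.005
grip_force: 1.3
```

Call:
step_arm(commands=[{"travel": [0,0,0.001],"turn": [0,0,0]},{"travel": [0,0,0.001],"turn": [0,0,0]}])

```text
time: 12.9
position: [0.565, 0.2353, 0.0795]
tool_rot: [-2.349, -2.086, -0.002]
ft_force: [-1.3, -2.6, 6.4]
grip_width: 0.008
grip_force: 3.4
```

Call:
step_arm(commands=[{"travel": [0,0,0.0004],"turn": [0,0,0]},{"travel": [0,0,0.0004],"turn": [0,0,0]},{"travel": [0,0,0.0004],"turn": [0,0,0]}])

```text
time: 13.2
position: [0.5649, 0.2353, 0.0795]
tool_rot: [-2.349, -2.085, -0.002]
ft_force: [-1.7, -3.4, 9.0]
grip_width: 0.009
grip_force: 4.5
```

Call:
step_arm(commands=[{"travel": [0,0,0.0002],"turn": [0,0,0]},{"travel": [0,0,0.0002],"turn": [0,0,0]},{"travel": [0,0,0.0002],"turn": [0,0,0]}])

```text
time: 13.5
position: [0.5649, 0.2353, 0.0795]
tool_rot: [-2.349, -2.085, -0.002]
ft_force: [-2.6, -3.7, 11.4]
grip_width: 0.007
grip_force: 5.1
```

```bash
python3 - <<'E'
from h import *
b=snap('side','s5');print(ctrl.get_state()['position'],ctrl.get_state()['time'])
cv2.imwrite('pics/c5.png',cv2.resize(b[190:300,210:320,::-1],None,fx=5,fy=5,interpolation=cv2.INTER_CUBIC))
E
```

```text
[0.56497305 0.23524979 0.07946489] 13.55
```

View pics/c5.png

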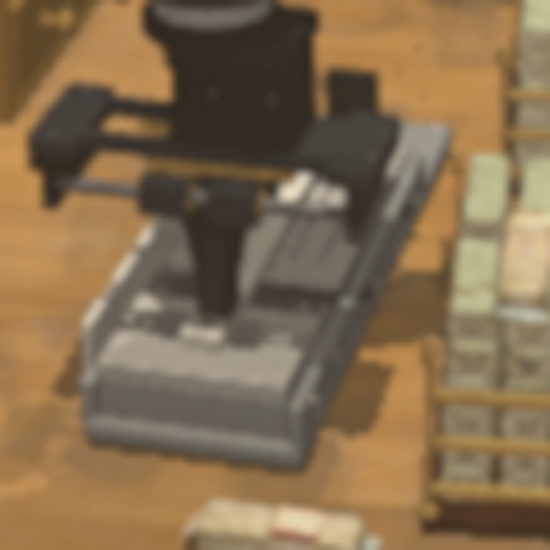

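The bar lies flat on the table under the finger at (205,325). z stays at 0.0795 as the force grows, so it has rocked over. The plate-end press read 0.0753, so the plate is about 5 mm low, a slide of about 15 mm. Next I take the handle.

Call:
step_arm(commands=[{"travel": [0,0,-0.02],"turn": [0,0,0]},{"travel": [-0.03,0,-0.045],"turn": [0,0,0]},{"travel": [-0.08,0,-0.045],"turn": [0,0,0]},{"travel": [-0.13,0,-0.045],"turn": [0,0,0]},{"travel": [-0.18,0,-0.045],"turn": [0,0,0]}], gripper=0.7, force=50)

```text
time: 14.05
position: [0.5428, 0.0561, 0.1229]
tool_rot: [-2.347, -2.087, -0.003]
ft_force: [1.6, -0.3, -0.7]
grip_width: 0.372
grip_force: 0.0
```

Call:
step_arm(commands=[{"travel": [-0.05,0,0],"turn": [0,0,0]},{"travel": [-0.1,-0.002,0],"turn": [0,0,0]},{"travel": [-0.146,-0.004,0],"turn": [0,0,0]},{"travel": [-0.146,-0.004,0],"turn": [0,0,0]}])

```text
time: 14.45
position: [0.5203, -0.0952, 0.123]
tool_rot: [2.359, 2.072, -0.001]
ft_force: [0.2, 0.8, -0.8]
grip_width: 0.676
grip_force: 0.0
```

```bash
python3 - <<'E'
from h import *
go(*W(-.004,-.276,.062),-6.73)
a=snap('top','t6');b=snap('side','s6')
A=cv2.resize(a[150:260,150:340,::-1],None,fx=2.5,fy=2.5,interpolation=cv2.INTER_CUBIC)
B=cv2.resize(b[190:300,220:300,::-1],None,fx=4,fy=4,interpolation=cv2.INTER_CUBIC)
C=np.zeros((B.shape[0],A.shape[1]+B.shape[1],3),'uint8');C[:A.shape[0],:A.shape[1]]=A;C[:,A.shape[1]:]=B
cv2.imwrite('pics/c6.png',C)
E
```

```text
14.45 travel [0.0109 0.0007 0.061 ] turn [ 0.05  0.09 -0.68]
```

View pics/c6.png

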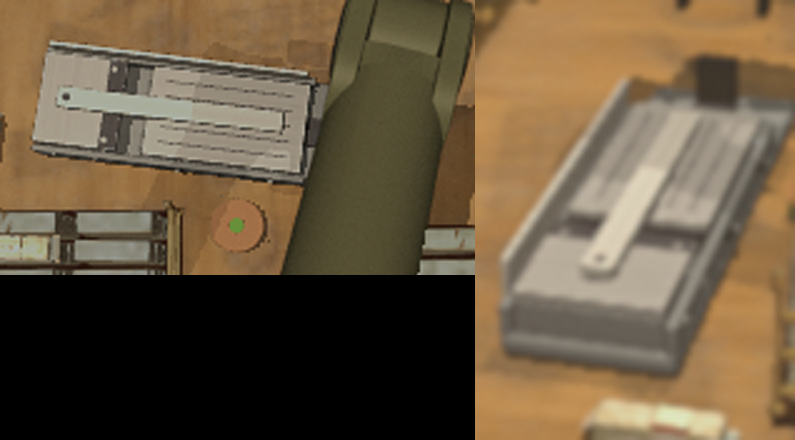

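The bar sits undisturbed across the seam, from (65,97) to (285,122) in the top crop, and the handle is clear. I correct the position and descend over the handle.

Call:
step_arm(commands=[{"travel": [0.01,0,0],"turn": [0,0,-0.6]},{"travel": [0.01,0,0.015],"turn": [0,0,-0.6]},{"travel": [0.01,0,0.03],"turn": [0,0,-0.6]},{"travel": [0.01,0,0.03],"turn": [0,0,-0.6]}])

```text
time: 14.95
position: [0.5209, -0.0764, 0.0895]
tool_rot: [-2.333, -2.098, 0.006]
ft_force: [0.6, 0.4, -0.2]
grip_width: 0.699
grip_force: 0.0
```

```bash
python3 - <<'E'
from h import *
go(*W(-.004,-.276,.063),-6.73)
E
```

```text
14.95 travel [-0.0079  0.0026  0.0264] turn [-0.32  0.03  0.65]
```

Call:
step_arm(commands=[{"travel": [-0.006,0.001,0.005],"turn": [-0.2,0,0.4]},{"travel": [-0.006,0.001,0.013],"turn": [-0.2,0,0.4]},{"travel": [-0.006,0.001,0.02],"turn": [-0.2,0,0.4]},{"travel": [-0.006,0.001,0.025],"turn": [-0.2,0,0.4]},{"travel": [-0.006,0.001,0.026],"turn": [-0.2,0,0.4]}])

```text
time: 15.45
position: [0.523, -0.0836, 0.0659]
tool_rot: [2.345, 2.089, 0.003]
ft_force: [0.2, 0.1, 0.1]
grip_width: 0.693
grip_force: 0.0
```

```bash
python3 - <<'E'
from h import *
go(*W(-.004,-.276,.063),-6.73);print(ctrl.get_state()['ft_force'])
E
```

```text
15.45 travel [-0.0009 -0.0004  0.0029] turn [ 0.13 -0.03  0.13]
[0.16360166 0.06672979 0.1430793 ]
```

Call:
step_arm(commands=[{"travel": [0,0,0.001],"turn": [0,0,0]},{"travel": [0,0,0.002],"turn": [0,0,0]},{"travel": [0,0,0.002],"turn": [0,0,0]},{"travel": [0,0,0.002],"turn": [0,0,0]},{"travel": [0,0,0.002],"turn": [0,0,0]}], gripper=0.2, force=40)

```text
time: 15.95
position: [0.5255, -0.0839, 0.0651]
tool_rot: [2.341, 2.086, 0.009]
ft_force: [5.6, -0.8, -4.7]
grip_width: 0.406
grip_force: 40.0
```

Call:
step_arm(commands=[{"travel": [0,0,0],"turn": [0,0,0]},{"travel": [0,0,0],"turn": [0,0,0]}])

```text
time: 16.15
position: [0.5255, -0.0839, 0.0651]
tool_rot: [2.341, 2.086, 0.009]
ft_force: [5.6, 0.0, -3.8]
grip_width: 0.412
grip_force: 40.0
```

Call:
step_arm(commands=[{"travel": [0.003,0.001,-0.001],"turn": [0,0,0]},{"travel": [0.006,0.002,-0.002],"turn": [0,0,0]},{"travel": [0.009,0.002,-0.003],"turn": [0,0,0]},{"travel": [0.012,0.002,-0.004],"turn": [0,0,0]},{"travel": [0.015,0.002,-0.005],"turn": [0,0,0]}])

```text
time: 16.65
position: [0.5267, -0.0747, 0.0683]
tool_rot: [2.342, 2.081, -0.003]
ft_force: [5.1, -11.0, -13.4]
grip_width: 0.407
grip_force: 40.0
```

Call:
step_arm(commands=[{"travel": [0,0,0],"turn": [0,0,0]},{"travel": [0,0,0],"turn": [0,0,0]}])

```text
time: 16.85
position: [0.5268, -0.0736, 0.0686]
tool_rot: [2.342, 2.082, -0.001]
ft_force: [2.5, -9.7, -10.1]
grip_width: 0.406
grip_force: 40.0
```

Call:
step_arm(commands=[{"travel": [0.002,0,-0.0004],"turn": [0,0,0]},{"travel": [0.004,0,-0.0008],"turn": [0,0,0]},{"travel": [0.005,0,-0.0012],"turn": [0,0,0]},{"travel": [0.005,0,-0.0012],"turn": [0,0,0]},{"travel": [0.005,0,-0.0012],"turn": [0,0,0]}])

```text
time: 17.35
position: [0.5273, -0.0697, 0.0699]
tool_rot: [2.342, 2.081, -0.003]
ft_force: [2.3, -10.8, -9.9]
grip_width: 0.405
grip_force: 40.0
```

Call:
step_arm(commands=[{"travel": [0.001,0,-0.0003],"turn": [0,0,0]},{"travel": [0.001,0,-0.0003],"turn": [0,0,0]}])

```text
time: 17.55
position: [0.5274, -0.069, 0.0702]
tool_rot: [2.342, 2.081, -0.003]
ft_force: [3.3, -12.1, -10.9]
grip_width: 0.407
grip_force: 40.0
```

Call:
step_arm(commands=[{"travel": [0,0,0],"turn": [0,0,0]},{"travel": [0,0,0],"turn": [0,0,0]},{"travel": [0,0,0],"turn": [0,0,0]},{"travel": [0,0,-0.005],"turn": [0,0,0]},{"travel": [0,0,-0.035],"turn": [0,0,0]}], gripper=0.75)

```text
time: 18.05
position: [0.5252, -0.0623, 0.1042]
tool_rot: [-2.343, -2.09, 0.003]
ft_force: [0.4, 0.3, -0.2]
grip_width: 0.722
grip_force: 0.0
```

```bash
python3 - <<'E'
from h import *
go(*W(0,-.15,.11),-6.73);print(ctrl.get_state()['ft_force'])
E
```

```text
18.05 travel [ 0.1036  0.0042 -0.0059] turn [-0.15  0.03  0.19]
[ 0.40567521  0.3459007  -0.20906489]
```

Call:
step_arm(commands=[{"travel": [0.035,0.004,-0.005],"turn": [0,0,0]},{"travel": [0.07,0.004,-0.005],"turn": [0,0,0]},{"travel": [0.1,0.004,-0.005],"turn": [0,0,0]},{"travel": [0.102,0.004,-0.005],"turn": [0,0,0]},{"travel": [0.102,0.004,-0.005],"turn": [0,0,0]}], gripper=0, force=20)

```text
time: 18.55
position: [0.5434, 0.039, 0.1116]
tool_rot: [2.341, 2.092, 0.005]
ft_force: [-0.8, -0.9, -0.6]
grip_width: 0.382
grip_force: 0.0
```

Call:
step_arm(commands=[{"travel": [0,0,0.003],"turn": [0,0,0]},{"travel": [0,0,0.01],"turn": [0,0,0]},{"travel": [0,0,0.018],"turn": [0,0,0]},{"travel": [0,0,0.024],"turn": [0,0,0]},{"travel": [0,0,0.024],"turn": [0,0,0]}])

```text
time: 19.05
position: [0.5424, 0.0372, 0.0858]
tool_rot: [2.345, 2.088, 0.001]
ft_force: [-0.9, -0.0, -0.0]
grip_width: 0.019
grip_force: 0.0
```

```bash
python3 - <<'E'
from h import *
go(*W(0,-.15,.08),-6.73);print(ctrl.get_state()['ft_force'])
a=snap('top','t7');b=snap('side','s7')
A=cv2.resize(a[150:260,150:340,::-1],None,fx=2.5,fy=2.5,interpolation=cv2.INTER_CUBIC)
B=cv2.resize(b[190:300,220:300,::-1],None,fx=4,fy=4,interpolation=cv2.INTER_CUBIC)
C=np.zeros((B.shape[0],A.shape[1]+B.shape[1],3),'uint8');C[:A.shape[0],:A.shape[1]]=A;C[:,A.shape[1]:]=B
cv2.imwrite('pics/c7.png',C)
E
```

```text
19.05 travel [ 0.0027 -0.0015  0.0058] turn [0.06 0.02 0.1 ]
[-0.9105587  -0.00608675 -0.01957665]
```

View pics/c7.png

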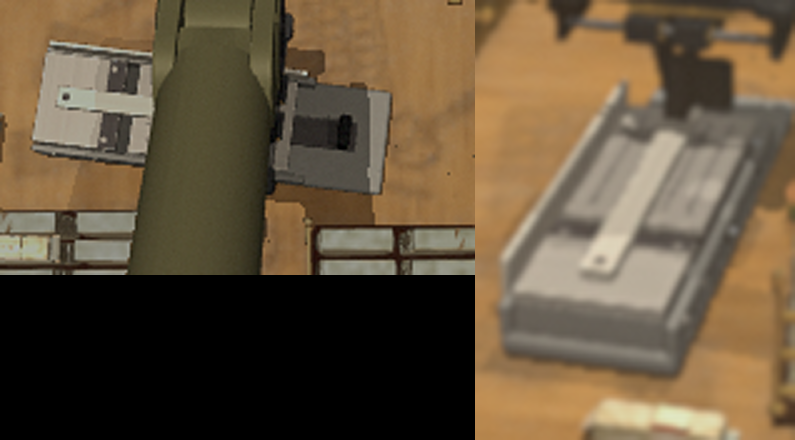

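The bar stayed in place, with its table end still at (65,97), and the handle has moved up along its slot. Now the proving press on the feed end.

Call:
step_arm(commands=[{"travel": [0,0,0.002],"turn": [0,0,0]},{"travel": [0,0,0.004],"turn": [0,0,0]},{"travel": [0,0,0.005],"turn": [0,0,0]},{"travel": [0,0,0.005],"turn": [0,0,0]}])

```text
time: 19.55
position: [0.5434, 0.0378, 0.0821]
tool_rot: [2.344, 2.089, 0.004]
ft_force: [-0.4, 0.1, -0.6]
grip_width: 0.006
grip_force: 0.0
```

Call:
step_arm(commands=[{"travel": [0,0,0.001],"turn": [0,0,0]},{"travel": [0,0,0.001],"turn": [0,0,0]}])

```text
time: 19.75
position: [0.5434, 0.0378, 0.0812]
tool_rot: [2.344, 2.089, 0.004]
ft_force: [0.3, -0.6, -0.2]
grip_width: 0.009
grip_force: 0.0
```

Call:
step_arm(commands=[{"travel": [0,0,0.001],"turn": [0,0,0]},{"travel": [0,0,0.001],"turn": [0,0,0]}])

```text
time: 19.95
position: [0.5434, 0.0378, 0.0801]
tool_rot: [2.344, 2.089, 0.004]
ft_force: [0.1, 0.0, -0.3]
grip_width: 0.006
grip_force: 0.0
```

Call:
step_arm(commands=[{"travel": [0,0,0.0005],"turn": [0,0,0]},{"travel": [0,0,0.001],"turn": [0,0,0]},{"travel": [0,0,0.001],"turn": [0,0,0]}])

```text
time: 20.25
position: [0.5435, 0.0378, 0.0794]
tool_rot: [2.344, 2.089, 0.005]
ft_force: [-0.9, 0.3, 2.2]
grip_width: 0.003
grip_force: 1.2
```

Call:
step_arm(commands=[{"travel": [0,0,0.0007],"turn": [0,0,0]},{"travel": [0,0,0.0007],"turn": [0,0,0]},{"travel": [0,0,0.0007],"turn": [0,0,0]}])

```text
time: 20.55
position: [0.5436, 0.0378, 0.0794]
tool_rot: [2.344, 2.089, 0.005]
ft_force: [-3.4, -0.3, 6.9]
grip_width: 0.006
grip_force: 3.7
```

Call:
step_arm(commands=[{"travel": [0,0,0.0002],"turn": [0,0,0]},{"travel": [0,0,0.0002],"turn": [0,0,0]},{"travel": [0,0,0.0002],"turn": [0,0,0]}])

```text
time: 20.85
position: [0.5436, 0.0378, 0.0794]
tool_rot: [2.344, 2.089, 0.005]
ft_force: [-4.1, 0.1, 9.3]
grip_width: 0.003
grip_force: 4.4
```

Call:
step_arm(commands=[{"travel": [0,0,-0.012],"turn": [0,0,0]},{"travel": [0.05,0,-0.022],"turn": [0,0,0]},{"travel": [0.1,0,-0.022],"turn": [0,0,0]},{"travel": [0.15,0,-0.022],"turn": [0,0,0]},{"travel": [0.197,0,-0.022],"turn": [0,0,0]}])

```text
time: 21.35
position: [0.5662, 0.236, 0.1013]
tool_rot: [2.344, 2.089, 0.007]
ft_force: [0.6, 0.2, 1.2]
grip_width: 0.006
grip_force: 0.0
```

Call:
step_arm(commands=[{"travel": [0,0,0.006],"turn": [0,0,0]},{"travel": [0,0,0.012],"turn": [0,0,0]},{"travel": [0,0,0.016],"turn": [0,0,0]},{"travel": [0,0,0.016],"turn": [0,0,0]}])

```text
time: 21.75
position: [0.5659, 0.2312, 0.0838]
tool_rot: [2.347, 2.085, 0.002]
ft_force: [-0.3, -0.4, 0.7]
grip_width: 0.007
grip_force: 0.0
```

```bash
python3 - <<'E'
from h import *
go(*W(0,.048,.08),-6.73);print(ctrl.get_state()['ft_force'])
E
```

```text
21.75 travel [ 0.0054 -0.0021  0.0038] turn [ 0.14  0.04 -0.03]
[-0.25774046 -0.39521786  0.71807097]
```

Call:
step_arm(commands=[{"travel": [0.004,-0.002,0.001],"turn": [0,0,0]},{"travel": [0.004,-0.002,0.002],"turn": [0,0,0]},{"travel": [0.004,-0.002,0.003],"turn": [0,0,0]},{"travel": [0.004,-0.002,0.003],"turn": [0,0,0]}])

```text
time: 22.15
position: [0.5646, 0.2375, 0.0815]
tool_rot: [2.344, 2.088, 0.005]
ft_force: [0.8, 0.4, 0.7]
grip_width: 0.011
grip_force: 0.0
```

Call:
step_arm(commands=[{"travel": [0,0,0.0005],"turn": [0,0,0]},{"travel": [0,0,0.001],"turn": [0,0,0]},{"travel": [0,0,0.001],"turn": [0,0,0]}])

```text
time: 22.45
position: [0.5645, 0.2377, 0.0804]
tool_rot: [2.344, 2.089, 0.004]
ft_force: [0.5, -0.0, 0.3]
grip_width: 0.006
grip_force: 0.0
```

Call:
step_arm(commands=[{"travel": [0,0,0.0005],"turn": [0,0,0]},{"travel": [0,0,0.001],"turn": [0,0,0]},{"travel": [0,0,0.001],"turn": [0,0,0]}])

```text
time: 22.75
position: [0.5646, 0.2377, 0.0795]
tool_rot: [2.344, 2.089, 0.005]
ft_force: [-0.8, -0.8, 1.1]
grip_width: 0.005
grip_force: 0.4
```

Call:
step_arm(commands=[{"travel": [0,0,0.0006],"turn": [0,0,0]},{"travel": [0,0,0.001],"turn": [0,0,0]},{"travel": [0,0,0.001],"turn": [0,0,0]}])

```text
time: 23.05
position: [0.5646, 0.2377, 0.0795]
tool_rot: [2.344, 2.089, 0.005]
ft_force: [-3.2, -1.0, 6.3]
grip_width: 0.01
grip_force: 3.3
```

Call:
step_arm(commands=[{"travel": [0,0,0.0003],"turn": [0,0,0]},{"travel": [0,0,0.0003],"turn": [0,0,0]},{"travel": [0,0,0.0003],"turn": [0,0,0]},{"travel": [0,0,0.0003],"turn": [0,0,0]}])

```text
time: 23.45
position: [0.5646, 0.2377, 0.0795]
tool_rot: [2.344, 2.089, 0.005]
ft_force: [-3.6, -0.9, 7.3]
grip_width: 0.005
grip_force: 4.1
```

Call:
step_arm(commands=[{"travel": [0,0,-0.02],"turn": [0,0,0]},{"travel": [0,0,-0.06],"turn": [0,0,0]},{"travel": [0,0,-0.1],"turn": [0,0,0]},{"travel": [0,0,-0.12],"turn": [0,0,0]},{"travel": [0,0,-0.12],"turn": [0,0,0]}])

```text
time: 23.95
position: [0.5662, 0.2383, 0.202]
tool_rot: [2.343, 2.088, 0.015]
ft_force: [-0.1, 0.3, -0.8]
grip_width: 0.006
grip_force: 0.0
```

```bash
python3 - <<'E'
from h import *
a=snap('top','t8');b=snap('side','s8')
A=cv2.resize(a[150:260,150:340,::-1],None,fx=2.5,fy=2.5,interpolation=cv2.INTER_CUBIC)
B=cv2.resize(b[190:300,220:300,::-1],None,fx=4,fy=4,interpolation=cv2.INTER_CUBIC)
C=np.zeros((B.shape[0],A.shape[1]+B.shape[1],3),'uint8');C[:A.shape[0],:A.shape[1]]=A;C[:,A.shape[1]:]=B
cv2.imwrite('pics/c8.png',C)
E
```

```text
(no output)
```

View pics/c8.png

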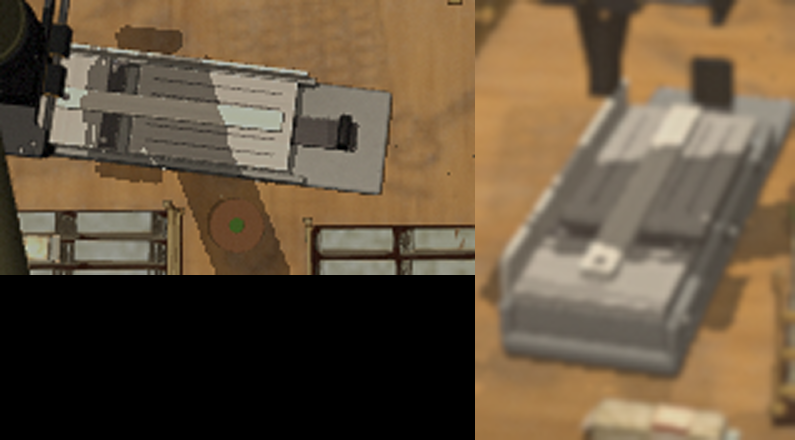

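The bar lies flat across the seam, from (60,97) to (283,122) in the top crop. The arm is clear and the other goods are unmoved, so I hand it in.

```bash
python3 -c "
from bench import ctrl
print(ctrl.close_job())"
```

```text
the job is handed in; nothing more can be done
None
```

The job is handed in, though no verdict came back: the feed plate was raised about 5 mm, the final presses on its end and then the table end agreed within 0.1 mm with no rock, and the straightedge was left flat across the seam.

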